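Cure the bonded bracket with the hand lamp

TASK

Take the curing lamp from its fork stand and aim it squarely (at right angles to the sloping panel) at the middle of the channel-shaped bracket's base, not at the round disc, with the lamp's nose about 30 mm from the base. Hold it steady there for two to three seconds, then hang the lamp back upright in the fork by its collar and let go. Do not touch the sloping panel or what is mounted on it, and leave the bottle, the thumbscrew and the tray where they stand.

Things in the scene. Friction and masses are not known exactly. Their poses are not given: they have to be found in the camera images.
- lamp: Cordless curing lamp, nose down in the fork. Origin: on its axis at the collar's underside; z from nose to tail (up while hanging); x, y square to the handle's flats. Above: collar 56 mm dia, 6 thick; black square handle 30 x 30 mm from z 6 to 86 (grip this); button to 91. Below: barrel 30 mm dia to z -70, nose cone tapering to 14 mm at z -95. It shines out of the nose along -z. 0.22 kg.
- lamp_nose (a point): Centre of the lamp's nose face, at z = -95 mm in the lamp's frame.
- lamp_spot (a point): The lamp's working point: on its axis, 30 mm ahead of the nose, at z = -125 mm in the lamp's frame. It should coincide with bracket_face while curing.
- stand: Fixed stand: base plate 150 x 120 x 12 mm, post at its back (+x), on top a level fork plate 8 mm thick, 100 mm wide, upper face 120 mm above the table. Its slot is 40 mm wide, runs along x, open at -x (prongs end at x -50 mm), closed at x +20 mm. Nothing stands above the plate but the lamp. Origin: on the table under the place where the lamp's axis hangs; z up.
- fork (a point): Where the lamp's origin belongs when it hangs: in the slot at the height of the fork plate's top face, 120 mm above the stand's origin. The slot leaves 5 mm on each side of the barrel.
- easel: Fixed easel that carries the sloping panel. Foot plate 200 x 260 x 12 mm. Origin: centre of the foot's underside on the table; its -x side is the low side of the slope; z up.
- panel: Grey carrier, 200 (x, up the slope) x 280 (y) x 8 mm, fixed at 35 degrees, with a dark display 136 x 240 x 8 mm on its lower part. Origin: centre of the carrier's upper face, 95 mm above the table; z: normal of the face. Bracket and disc lie on its bare top margin, 71 mm up the slope from the origin, 60 to 100 mm either side of the middle; which is on which side varies.
- bracket: The part to cure: channel-shaped aluminium bracket, base 42 (up the slope) x 60 mm (along the panel's top edge), 4 mm thick, with a 14 mm high lip along each of its two 42 mm sides. Origin: centre of its underside, on the carrier's face. The body's own axes are upright like the easel's, not tilted.
- bracket_face (a point): The target: centre of the upper face of the bracket's base, between the lips, 4 mm off the carrier's face.
- foot_disc: Round aluminium disc, 42 mm in diameter, 12 mm high, on the other side of the same top margin. Not to be cured. Origin: centre of its underside; axes upright like the easel's.
- bottle: Bystander: white plastic bottle, 64 mm in diameter, 160 mm high, standing. Origin: centre of its underside.
- thumbscrew: Bystander: brass thumbscrew, head 60 mm in diameter, 42 mm high, standing on its stub. Origin: centre of its underside.
- tray: Bystander: empty grey plastic tray, 110 x 160 x 30 mm. Origin: centre of its underside.

How it is judged (in metres and radians):
On the way:
1. lamp_spot stays within 15 mm of bracket_face, the lamp's axis within 12 degrees of the panel's normal, slower than 20 mm/s and 0.2 rad/s, for 1.8 s (distance between lamp_spot and bracket_face below 0.015 m and angle between the z axis of lamp and the z axis of panel, either way round below 0.21 rad and linear speed of lamp below 0.02 m/s and angular speed of lamp below 0.2 rad/s), for 1.8 s.
At the end, for the whole second after the job is handed in: The lamp hangs at rest (under 20 mm/s) in the fork by its collar: its origin within 25 mm of the fork point seen from above and 116 to 126 mm above the table, within 7 degrees of upright (horizontal distance between lamp and fork below 0.025 m and height (world z) of lamp between 0.116 and 0.126 m and angle between lamp's own z axis and vertical below 0.12 rad and linear speed of lamp below 0.02 m/s); the robot touches nothing.
It fails at once if the lamp or the robot touches the panel, its easel, the bracket or the disc with more than 1 N (contact force between any of easel, panel, bracket, foot_disc and lamp above 1 N or contact force between any of easel, panel, bracket, foot_disc and the arm above 1 N or contact force between any of easel, panel, bracket, foot_disc and the fingers above 1 N).
It fails at once if the bottle, the thumbscrew or the tray is moved by more than 20 mm or tipped (distance of any of bottle, thumbscrew, tray from where it was at the start of the episode above 0.02 m or angle between any of bottle, thumbscrew, tray's own z axis and vertical above 0.3 rad).
It also fails if it takes over 53 s, if anything falls off the work surface, if the arm or the gripper's body presses on something with over 40 N, if the wrist force passes 120 N, or if a joint passes its speed limit or range.

ROBOT

A 6-joint arm with a two-finger parallel gripper is mounted at the origin on the work surface. World frame = base frame: x ahead of the robot, y to its left, z up, the work surface at z = 0. Lengths are in mm, angles in degrees, forces in N, time in s.
With the tool pointing down it reaches from about 300 to 850 mm from the base axis. Payload 4.2 kg.
Tool frame: the origin (TCP) lies midway between the tips of the shut fingers; the grasp point (between the pads) lies 19 mm behind it (env.hold_point_z is the z of the grasp point in the tool frame, in mm); z points along the fingers, y is the direction in which the jaws open and shut (so a half turn about z gives the same grasp; the last joint's range is limited). The gripper opens to 91 mm and grips with 3 to 60 N. Pads are 32 mm wide; open, the fingers measure 118 mm over their backs; the gripper's body (76 mm by 178 mm) begins 60 mm behind the grasp point.
Start: joints at [62.395, 18.312, 89.639, -0, 72.044, -1.146], TCP at [256.202, 514.785, 213.976] pointing down, gripper open.
Joint ranges: [-177.97, 177.97], [-48.28, 115.42], [12.27, 149.76], [-77.06, 257.06], [2.81, 150.46], [-146.56, 146.56]. Speed limits (degrees/s): [147.25, 147.25, 180, 180, 180, 180].

INTERFACE

Orientations are given as [roll, pitch, yaw] about the fixed x, y, z axes, in that order (R = Rz(yaw) Ry(pitch) Rx(roll)).
In Python, from workcell import env, grab_frame, camera_params, spotter gives the robot as it stands. The module is installed in compiled form; this text tells all that it offers.
- The arm moves only by the shell command python3 -m jog 'ROWS' [FORCE]. ROWS is text: rows parted by semicolons, each of 7 numbers parted by spaces: the turn, a rotation vector about the world's x, y, z in units of 5 degrees (1.0 is 5 degrees), then the shift along the world's x, y, z in units of 25 mm (1.0 is 25 mm), then the opening, from 0 (shut) to 1 (fully open). A call has 1 to 5 rows; each row is the pose to reach, as a shift and turn from the pose commanded when the call began; what a row does not reach only later rows make up. A row lasts 1/8 s, in which the tool goes at most 62.5 mm and 10.7 degrees, less where a joint would pass 70% of its speed; a pose out of reach is approached as far as the arm can. A call with a gripper value outside its range is refused whole. The fingers move at their own pace and stop on an object; FORCE is the grip in N (left out, the last holds). Time passes only in rows, so rows that repeat a pose let the fingers close. It gives the time, the measured TCP pose, the force and the opening at its end, in the units of the state.
- env.state(): the state, without advancing time (a new reading comes with each control period).
- grab_frame(name): name is "scene" or "top" or "wrist"; returns the picture (480x640x3 uint8, red, green, blue); there is no depth.
- camera_params(name): a dict with "K" (3x3 intrinsics, pixels), "rvec" (rotation vector, rad) and "tvec" (3), from world to camera coordinates, as OpenCV has them. Camera axes: x right, y down, z forward; pixel columns grow to the right and rows downward; lengths in mm; the calibration is good to about 2 mm. A picture is of the moment at which its call begins: read the wrist's pose just before it. camera_params takes no time and is no camera call; for the wrist camera it gives the pose at the moment of the call.
- env.job_done(): hands the job in, once; it reports no verdict.
Trained networks look in the newest picture that a camera, given by its name, has taken for a name from the list of things; names that differ only in an ending like _2 or _b are one class to them, and where a whole thing is asked for, a point or a joint stands for the part that bears it (a point fixed in the world has none). Each returns a list of dicts, best first, with "conf" (0 to 1); they miss things now and then, are a little off and sometimes report something else, mostly with a low value. They report only what shows in the picture. A call takes as long as a camera call.
- spotter.look_for(query, camera): "box" ([left, top, width, height] in pixels, round what is visible of it).
- spotter.trace(query, camera): "region" (480x640 bool, what is visible of it) and "box" ([left, top, width, height] in pixels, round what is visible of it).
The state is a dict: "time_s": time; "qpos": joint angles; "qvel": joint speeds; "effort": joint torques, N m; "ee_pos": TCP position; "ee_rot": TCP orientation; "force": force on the tool from outside, world axes, zero at the start; "torque": the same for the moment, N m; "gripper_width": finger opening in mm.
Only numpy, scipy, OpenCV 4.12 (cv2) and the standard library are available. Lean on these libraries where they do the work, as an engineer would, in place of code of your own. Each camera call takes 0.05 s, during which the arm holds its last target. There are 200 camera calls.

## Working session

There is one attempt and no reset: what is moved stays moved. The work goes in short steps, Python scripts to look and compute and a shell command to move; the robot and the scene stay as the last step left them, time stands still between calls to the robot, and variables do not carry over. Pictures are saved under pics/ and viewed, about 8 in all and at most 12, crops included, and the job is handed in when it is done.

```bash
mkdir -p pics; cat > h.py <<'E'
import numpy as np,cv2
from workcell import env,grab_frame,camera_params,spotter
def P(n):
    c=camera_params(n);return np.array(c['K'],float),cv2.Rodrigues(np.array(c['rvec'],float))[0],np.array(c['tvec'],float).ravel()
def proj(n,X):
    K,R,t=P(n);X=np.atleast_2d(X);p=(R@X.T).T+t;p=(K@p.T).T;return p[:,:2]/p[:,2:]
def ray(n,uv):
    K,R,t=P(n);d=R.T@np.linalg.inv(K)@np.array([uv[0],uv[1],1.]);return -R.T@t,d/np.linalg.norm(d)
def onz(n,uv,z):
    o,d=ray(n,uv);return o+d*(z-o[2])/d[2]
def save(n,im): cv2.imwrite('pics/'+n+'.png',im[...,::-1])
E
python3 - <<'E'
from h import *
s=env.state();print(s['time_s'],s['ee_pos'],s['ee_rot'],env.hold_point_z)
for c in ['scene','top']:
    save(c+'0',grab_frame(c))
    K,R,t=P(c);print(c,-R.T@t,K[0,0])
    for q in ['lamp','stand','panel','easel','bracket','foot_disc','bottle','thumbscrew','tray']:
        r=spotter.trace(q,c)
        for d in r[:2]:
            ys,xs=np.nonzero(d['region']);print(c,q,round(d['conf'],2),np.round(d['box']),xs.mean().round(1),ys.mean().round(1),len(xs))
print(env.state()['time_s'])
E
```

```text
0.0 [255.9623888  514.31663494 213.13810819] [-1.79898257e+02  9.45869110e-04  1.53544367e+02] -18.8
scene [1161.03340824 -510.59161978 1030.07399418] 482.8503630922478
scene lamp 0.73 [244. 218.  26.  45.] 255.3 241.8 741
scene stand 0.78 [228. 230.  75.  84.] 265.6 274.1 3044
scene stand 0.29 [243. 221.  24.  40.] 255.2 241.4 694
scene panel 0.81 [356. 116.  83. 102.] 392.6 168.5 4562
scene easel 0.84 [352. 118.  88. 105.] 391.7 177.2 6217
scene bracket 0.74 [244. 223.  28.  35.] 255.8 241.6 687
scene bracket 0.63 [409. 154.  21.  24.] 419.6 167.1 331
scene foot_disc 0.51 [401. 122.  16.  11.] 407.4 126.8 144
scene foot_disc 0.16 [273. 308.  29.  53.] 287.6 335.6 1241
scene bottle 0.92 [275. 309.  29.  53.] 288.0 335.9 1213
scene thumbscrew 0.58 [346. 272.  23.  20.] 356.5 281.0 453
scene tray 0.77 [ 98. 270.  84.  67.] 139.1 301.6 3123
top [ 410.08514407  -80.93436252 1262.92548748] 532.4368768744856
top lamp 0.91 [382. 248.  28.  29.] 394.9 261.9 533
top lamp 0.62 [156. 220.  28.  35.] 171.3 236.5 539
top stand 0.64 [360. 226.  59.  74.] 387.8 261.2 3082
top panel 0.87 [103. 201. 143. 149.] 178.1 279.5 10407
top panel 0.58 [111. 290.  24.  22.] 124.7 300.5 348
top easel 0.78 [102. 202. 153. 151.] 182.7 281.6 11948
top easel 0.21 [358. 224.  60.  73.] 387.8 261.3 3001
top bracket 0.56 [153. 221.  33.  30.] 171.2 236.5 522
top foot_disc 0.68 [112. 292.  25.  17.] 125.3 301.2 328
top bottle 0.72 [398. 162.  35.  39.] 414.9 180.3 917
top thumbscrew 0.65 [304. 180.  28.  28.] 317.5 194.7 541
top thumbscrew 0.3 [156. 221.  31.  32.] 171.0 236.5 553
top tray 0.56 [476. 294.  70.  54.] 508.3 318.5 3558
1.0
```

```bash
python3 - <<'E'
from h import *
t=cv2.imread('pics/top0.png')[130:390,60:460]
s=cv2.imread('pics/scene0.png')[90:370,200:480]
cv2.imwrite('pics/topc.png',cv2.resize(t,None,fx=2,fy=2,interpolation=cv2.INTER_CUBIC))
cv2.imwrite('pics/scc.png',cv2.resize(s,None,fx=2.1,fy=2.1,interpolation=cv2.INTER_CUBIC))
E
```

```text
(no output)
```

View pics/topc.png

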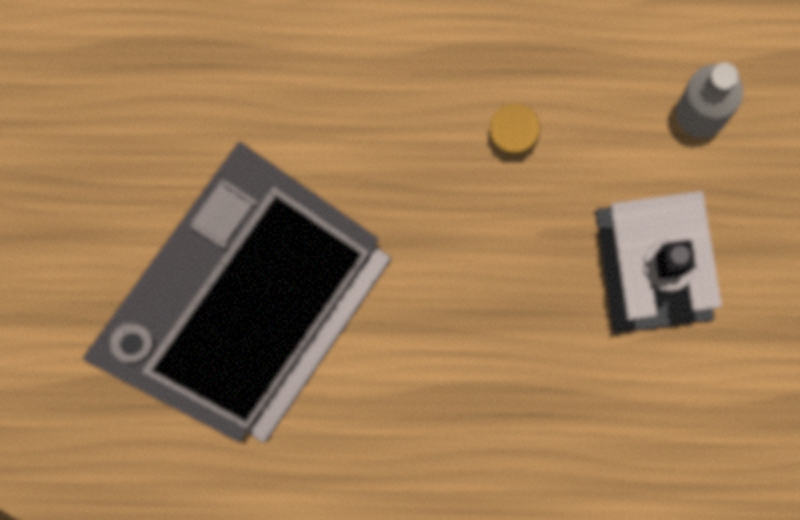

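View pics/scc.png

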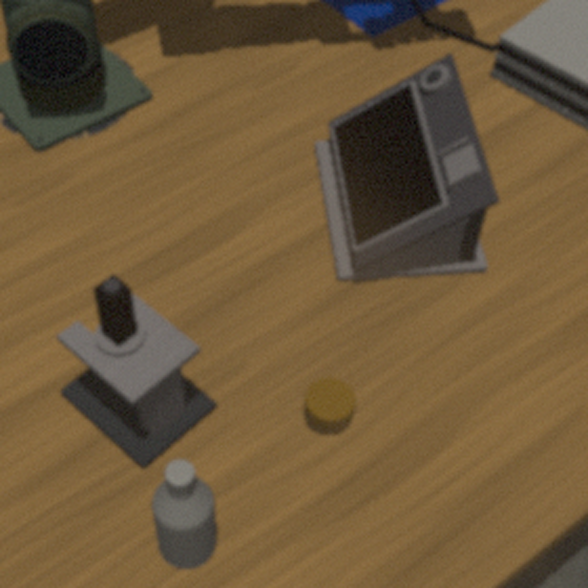

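The top view shows the panel with its bracket at (171,236) and the disc at (125,301). The fork's slot opens downward in the picture with the lamp at (395,262). The scene view agrees. Next I fit the poses.

```bash
cat > fit.py <<'E'
from h import *
from scipy.optimize import least_squares
from scipy.spatial.transform import Rotation as Ro
T=lambda p:(p[0]/2+60,p[1]/2+130)
S=lambda p:(p[0]/2.1+200,p[1]/2.1+90)
def pose(v): # panel x,y,yaw(deg)
    return Ro.from_euler('z',v[2],degrees=True)*Ro.from_euler('y',-35,degrees=True),np.array([v[0],v[1],95.])
E
python3 - <<'E'
from fit import *
for n,p in [('up1',(240,142)),('up2',(85,357)),('lo1',(378,242)),('lo2',(247,440))]:
    print(n,onz('top',T(p),152 if 'u' in n else 38).round(0))
for p in [(612,205),(702,193),(720,305),(628,320)]: print('stand',onz('top',T(p),120).round(0))
top={(1,1):(240,142),(1,-1):(85,357),(-1,1):(378,242),(-1,-1):(247,440)}
sc={(1,1):(497,201),(1,-1):(450,57),(-1,1):(352,252),(-1,-1):(330,122)}
def res(v,sg,parts=False):
    R,o=pose(v);r=[]
    for d,cam,f in((top,'top',T),(sc,'scene',S)):
        for k,p in d.items(): r.append(proj(cam,o+R.apply([100*k[0],140*sg*k[1],0]))[0]-f(p))
    return np.ravel(r)
best=None
for sg in(1,-1):
  for y0 in range(0,360,45):
    q=least_squares(res,[0,0,y0],args=(sg,),loss='soft_l1',x_scale=[50,50,20])
    if best is None or q.cost<best[0].cost: best=(q,sg)
q,sg=best;print('panel',q.x,sg,q.cost);print(res(q.x,sg).reshape(-1,2).round(1))
R,o=pose(q.x);print('normal',R.apply([0,0,1]))
for cam,u in(('top',(171.2,236.5)),('scene',(419.6,167.1)),('top',(125.3,301)),('scene',(407.4,126.8))):
    c,d=ray(cam,u);n=R.apply([0,0,1]);h=o+n*5;X=c+d*((h-c)@n)/(d@n);print(cam,X.round(1),R.inv().apply(X-o).round(1))
# lamp
for cam,u in(('top',(394.9,261.9)),('scene',(255.3,241.8))): print('lamp',onz(cam,u,160).round(1))
b=[onz('scene',S(p),h) for p,h in(((113,280),211),((121,345),120))];print(b)
print('lamp button top',onz('top',T((680,255)),211))
E
```

```text
up1 [656. 242. 152.]
up2 [424. 389. 152.]
lo1 [566. 106.  38.]
lo2 [337. 245.  38.]
stand [ 601. -160.  120.]
stand [ 616. -257.  120.]
stand [ 495. -276.  120.]
stand [ 477. -178.  120.]Traceback (most recent call last):
  File "<stdin>", line 15, in <module>
    return func(*args, **kwargs)
    result = trf(vector_fun.fun, vector_fun.jac, x0, f0, J0, lb, ub, ftol, xtol,
                 gtol, max_nfev, x_scale, loss_function, tr_solver,
                 tr_options.copy(), verbose, callback=callback_wrapped)
    return trf_no_bounds(
        fun, jac, x0, f0, J0, ftol, xtol, gtol, max_nfev, x_scale,
        loss_function, tr_solver, tr_options, verbose, callback=callback)
    J = jac(x)
    self._update_jac()
    ~~~~~~~~~~~~~~~~^^
    self.J = self.jac_wrapped(xp_copy(self.x), f0=self.f)
             ~~~~~~~~~~~~~~~~^^^^^^^^^^^^^^^^^^^^^^^^^^^^
    J, dct = approx_derivative(
             ~~~~~~~~~~~~~~~~~^
        self.fun,
        ^^^^^^^^^
    ...<2 lines>...
        **self.finite_diff_options,
        ^^^^^^^^^^^^^^^^^^^^^^^^^^^
    )
    ^
    J, _nfev = _dense_difference(fun_
[... 306 characters left out ...]
                      ^^^^^^^
    f = np.atleast_1d(self.fun(x, *self.args, **self.kwargs))
                      ~~~~~~~~^^^^^^^^^^^^^^^^^^^^^^^^^^^^^^
    return np.atleast_1d(self.fun(x))
                         ~~~~~~~~^^^
    return self.f(x, *self.args, **self.kwargs)
           ~~~~~~^^^^^^^^^^^^^^^^^^^^^^^^^^^^^^
  File "<stdin>", line 10, in res
  File "h.py", line 6, in proj
    K,R,t=P(n);X=np.atleast_2d(X);p=(R@X.T).T+t;p=(K@p.T).T;return p[:,:2]/p[:,2:]
          ~^^^
  File "h.py", line 4, in P
    c=camera_params(n);return np.array(c['K'],float),cv2.Rodrigues(np.array(c['rvec'],float))[0],np.array(c['tvec'],float).ravel()
ValueError: time passes only in moves, steps and waits
```

```bash
sed -i 's/^def P(n):/import functools\ndef P(n): return P_(n) if n!="wrist" else P_.__wrapped__(n)\n@functools.cache\ndef P_(n):/' h.py
python3 - <<'E'
from fit import *
top={(1,1):(240,142),(1,-1):(85,357),(-1,1):(378,242),(-1,-1):(247,440)}
sc={(1,1):(497,201),(1,-1):(450,57),(-1,1):(352,252),(-1,-1):(330,122)}
def res(v):
    R,o=pose(v);r=[]
    for d,cam,f in((top,'top',T),(sc,'scene',S)):
        for k,p in d.items(): r.append(proj(cam,o+R.apply([100*k[0],-140*k[1],0]))[0]-f(p))
    return np.ravel(r)
q=least_squares(res,[500,245,57],loss='soft_l1',x_scale=[50,50,20])
print('panel',q.x,q.cost);print(res(q.x).reshape(-1,2).round(1).tolist())
R,o=pose(q.x);n=R.apply([0,0,1]);print('normal',n)
for cam,u in(('top',(171.2,236.5)),('scene',(419.6,167.1)),('top',(125.3,301)),('scene',(407.4,126.8))):
    c,d=ray(cam,u);h=o+n*5;X=c+d*((h-c)@n)/(d@n);print(cam,X.round(1),R.inv().apply(X-o).round(1))
def tri(a,b):
    (c1,d1),(c2,d2)=ray('top',a),ray('scene',b);M=np.c_[d1,-d2];s=np.linalg.lstsq(M,c2-c1,rcond=None)[0];return (c1+s[0]*d1).round(1),(c2+s[1]*d2).round(1)
print('button',tri(T((680,255)),S((113,280))),onz('top',T((680,255)),211))
print('bracket tri',tri((171.2,236.5),(419.6,167.1)))
print('forkcorner',tri(T((612,205)),S((200,350))),tri(T((702,193)),S((133,397))))
for p in [(58,335),(133,397),(200,350)]: print(onz('scene',S(p),120).round(0))
print('collar',onz('top',T((670,266)),126), onz('scene',S((121,340)),126))
for m,z in(('bottle',80),('thumbscrew',40)):pass
print(onz('top',(414.9,180.3),80),onz('top',(317.5,194.7),40))
E
```

```text
panel [497.0658521  245.89739357  57.33133936] 17.370156725562246
[[1.2, -1.4], [-0.7, 0.4], [2.1, -2.1], [-3.4, 0.8], [-0.3, -1.2], [0.3, -2.7], [0.5, 7.6], [-1.6, -0.6]]
normal [-0.30960506 -0.48284017  0.81915204]
top [580.5 259.  140.4] [ 72.  -63.1   5. ]
scene [581.1 259.5 140.9] [ 72.8 -63.4   5. ]
top [441.1 347.4 139.8] [ 70.9 101.9   5. ]
scene [441.4 347.7 140.1] [ 71.5 101.8   5. ]
button (array([ 536.4, -220.6,  213.8]), array([ 537.6, -218.4,  213.6])) [ 536.70412832 -221.01395641  211.        ]
bracket tri (array([580.5, 259. , 140.4]), array([580.9, 259.7, 140.7]))
forkcorner (array([ 602.3, -160.2,  111.3]), array([ 603.3, -158.4,  111.3])) (array([ 615.6, -256.8,  121.6]), array([ 616.9, -254.7,  121.5]))
[ 497. -276.  120.]
[ 616. -254.  120.]
[ 609. -162.  120.]
collar [ 534.87748109 -221.64787671  126.        ] [ 548.82530413 -225.84980984  126.        ]
[ 730.32165131 -272.63322052   80.        ] [702.15798492 -50.269789    40.        ]
```

```bash
R1='0 0 -4 4 -11 3 1'; python3 -m jog '0 0 -1 0.8 -2 0.8 1; 0 0 -2 1.6 -4.2 1.6 1; 0 0 -3 2.4 -6.4 2.4 1; 0 0 -4 3.2 -8.6 3 1; 0 0 -5 4 -10.8 3.6 1'
python3 -m jog '0 0 -1 0.8 -2.3 0.4 1; 0 0 -2 1.6 -4.6 0.8 1; 0 0 -3 2.4 -6.9 1.2 1; 0 0 -4 3.2 -9.2 1.6 1; 0 0 -5 4 -11.5 2 1'
python3 -m jog '0 0 -1 0.7 -2.3 0 1; 0 0 -1 1.4 -4.6 0 1; 0 0 -1 2 -6.6 0 1; 0 0 -1 2.4 -7 0 1; 0 0 -1 2.4 -7 0 1'
python3 - <<'E'
from h import *
s=env.state();print(s['time_s'],s['ee_pos'],s['ee_rot'],s['qpos'],s['force'])
save('w1',grab_frame('wrist'));c,R,t=P('wrist');print(-R.T@t)
for X in([536,-220,211],[536,-220,126],[497,-276,120],[477,-178,120]):print(proj('wrist',X))
E
```

```text
time_s: 1.62
ee_pos: [356.6, 243.0, 304.8]
ee_rot: [179.9, 0.0, 128.4]
force: [0.4, -0.5, -0.4]
gripper_width: 91.2
time_s: 2.25
ee_pos: [456.5, -44.7, 354.6]
ee_rot: [179.9, 0.0, 103.4]
force: [1.3, 0.9, -0.2]
gripper_width: 91.6
time_s: 2.88
ee_pos: [516.5, -217.7, 353.4]
ee_rot: [-180.0, -0.1, 98.5]
force: [0.3, 0.5, -0.1]
gripper_width: 91.5
2.875 [ 516.48450489 -217.66029089  353.38160265] [-1.79962523e+02 -7.40351335e-02  9.85053460e+01] [-2.40528427e+01  1.40607337e+01  7.59565346e+01  4.22315683e-02
  9.00541617e+01 -3.25581993e+01] [ 0.27793353  0.51637282 -0.08398732]
[ 505.42667466 -150.94183756  524.38782069]
[[346.79136242 237.95515331]]
[[342.23572995 220.83534854]]
[[301.52327605 261.55270645]]
[[295.45125586 175.07567678]]
```

View pics/w1.png

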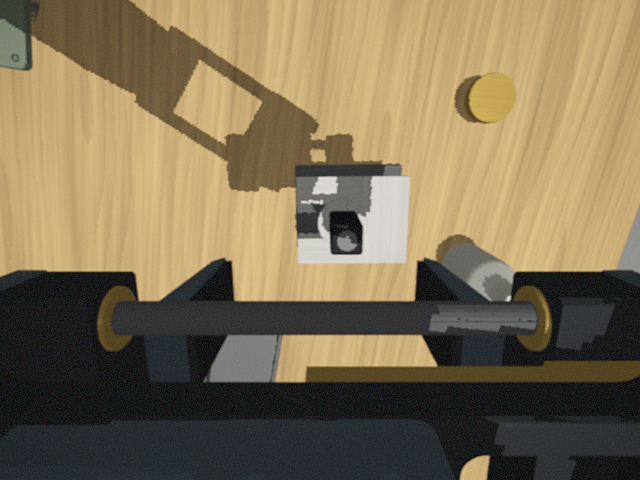

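The lamp's handle top is at about (347,240), 1–2 px from the prediction of (347,238). The handle edges look parallel to the fork. I'll zoom in to check the yaw.

```bash
python3 - <<'E'
from h import *
im=cv2.imread('pics/w1.png')[155:275,285:425];cv2.imwrite('pics/w1z.png',cv2.resize(im,None,fx=5,fy=5,interpolation=cv2.INTER_CUBIC))
E
```

```text
(no output)
```

View pics/w1z.png

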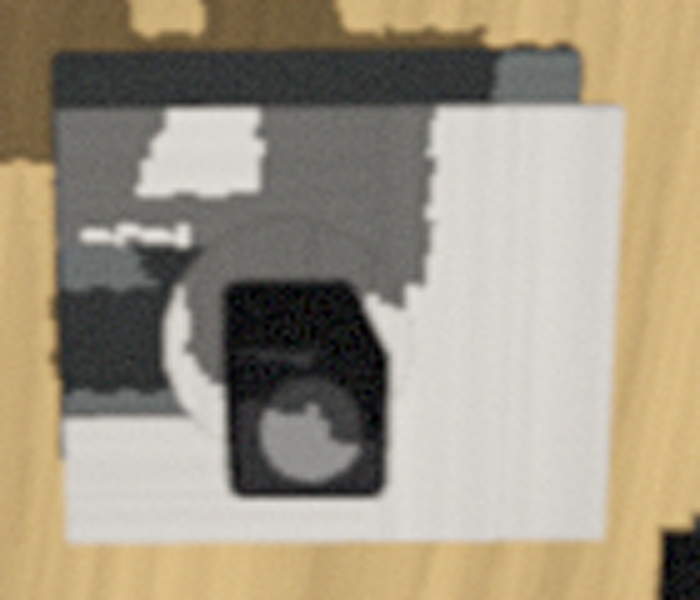

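```bash
python3 - <<'E'
from h import *
Z=lambda p:(p[0]/5+285,p[1]/5+155)
print('button',onz('wrist',Z((311,434)),211))
print('handle top',[onz('wrist',Z(p),206).round(1) for p in((232,494),(384,494))])
c=[onz('wrist',Z(p),120) for p in((55,105),(67,540),(625,105),(605,540))]
print(np.round(c,1),(c[0]+c[1])/2)
for a,b in((0,2),(1,3),(1,0),(3,2)):
    d=c[b]-c[a];print(np.linalg.norm(d),np.degrees(np.arctan2(d[1],d[0])))
E
```

```text
button [ 536.94099869 -223.43847051  211.        ]
handle top [array([ 524.9, -238. ,  206. ]), array([ 552.6, -233.8,  206. ])]
[[ 477.7 -178.9  120. ]
 [ 493.6 -278.3  120. ]
 [ 602.6 -160.2  120. ]
 [ 618.6 -259.5  120. ]] [ 485.67046361 -228.60664008  120.        ]
126.24402681424998 8.543010956899321
126.35278366406789 8.559605494425204
100.6549784387726 99.07567932584797
100.61945471257619 99.13779683366589
```

```bash
python3 -m jog '0 0 0 0.8 -0.17 -1.5 1; 0 0 0 0.8 -0.17 -3.5 1; 0 0 0 0.8 -0.17 -5.5 1; 0 0 0 0.8 -0.17 -7.2 1; 0 0 0 0.8 -0.17 -8.1 1'
python3 -m jog '0 0 0 0 0 0 1;0 0 0 0 0 0 0.35; 0 0 0 0 0 0 0.2; 0 0 0 0 0 0 0.2; 0 0 0 0 0 0 0.2' 35
python3 -m jog '0 0 0 0 0 0 0.2; 0 0 0 0 0 0 0.2; 0 0 0 0 0 0 0.2; 0 0 0 0 0 0 0.2; 0 0 0 0 0 0 0.2' 35
```

```text
time_s: 3.55
ee_pos: [534.8, -219.3, 149.7]
ee_rot: [-179.9, -0.1, 98.7]
force: [0.7, -0.4, 1.7]
gripper_width: 91.4
time_s: 4.18
ee_pos: [536.4, -222.1, 151.9]
ee_rot: [180.0, 0.0, 98.5]
force: [0.1, 0.3, -0.5]
gripper_width: 54.4
time_s: 4.8
ee_pos: [536.4, -222.0, 151.4]
ee_rot: [180.0, 0.0, 98.5]
force: [0.1, -0.2, -0.9]
gripper_width: 29.9
```

```bash
python3 -m jog '0 0 0 0 0 1 0.2; 0 0 0 0 0 2.5 0.2; 0 0 0 0 0 4 0.2; 0 0 0 0 0 5.5 0.2; 0 0 0 0 0 6.6 0.2'
python3 -m jog '0 0 0 -0.05 0.8 0 0.2; 0.6 -0.4 0 -0.13 2.2 0 0.2; 1.2 -0.75 0 -0.23 3.8 0 0.2; 1.8 -1.15 0 -0.33 5.4 0 0.2; 2.36 -1.51 0 -0.42 7 0 0.2'
python3 - <<'E'
from h import *
from scipy.spatial.transform import Rotation as Ro
s=env.state();print(s['qpos'],s['ee_pos'])
Rc=Ro.from_euler('xyz',s['ee_rot'],degrees=True)
n=np.array([-.3096,-.4828,.8192]);print('tool z',Rc.apply([0,0,1]))
z=-Rc.apply([0,0,1]);print('remaining', (Ro.align_vectors([n],[z])[0]).as_rotvec(degrees=True)/5)
print('shift to pre',(np.array([513.7,154.5,316.4])-s['ee_pos'])/25)
E
```

```text
time_s: 5.42
ee_pos: [535.9, -221.9, 317.7]
ee_rot: [-180.0, 0.0, 98.5]
force: [0.5, 0.1, -2.4]
gripper_width: 30.1
time_s: 6.05
ee_pos: [523.9, -44.5, 314.3]
ee_rot: [170.9, -10.7, 99.4]
force: [0.7, -0.8, -2.1]
gripper_width: 29.8
[-14.64508292   8.32287437  90.09624413  13.74456954  77.77527339
 -25.64743174] [523.91417466 -44.46335867 314.25528016]
tool z [ 0.12688848  0.20684528 -0.97011048]
remaining [ 3.50291641 -2.30150536 -0.03254867]
shift to pre [-0.40856699  7.95853435  0.08578879]
```

```bash
python3 -m jog '0.7 -0.45 0 -0.08 1.6 0 0.2; 1.4 -0.9 0 -0.16 3.2 0 0.2; 2.1 -1.35 0 -0.25 4.8 0 0.2; 2.8 -1.8 0 -0.35 6.4 0 0.2; 3.53 -2.27 0 -0.49 8.06 0 0.2'
python3 -m jog '0 0 0 0 0 0 0.2; 0 0 0 0 0 0 0.2'
cat > chk.py <<'E'
from fit import *
import sys
s=env.state();print(s['time_s'],s['ee_pos'].round(1) if hasattr(s['ee_pos'],'round') else s['ee_pos'],s['force'],s['gripper_width'])
Rc=Ro.from_euler('xyz',s['ee_rot'],degrees=True);z=-Rc.apply([0,0,1]);n=np.array([-.3096,-.4828,.8192])
print('angle',np.degrees(np.arccos(z@n)),'rot left',Ro.align_vectors([n],[z])[0].as_rotvec(degrees=True)/5)
o=np.array(s['ee_pos'])-31.4*z;spot=o-125*z;f=np.array([580.6,258.9,139.1])
print('spot-face (mm)',(spot-f).round(1),'shift left units',((f+156.4*n-s['ee_pos'])/25).round(2))
nose=o-95*z
for c in('scene','top','wrist'):
    im=grab_frame(c).copy();print(c,proj(c,nose).round(1),proj(c,f).round(1),proj(c,o).round(1))
    if c in sys.argv[1:]:
        save('chk_%s_%d'%(c,s['time_s']*10),im)
        for q in('bracket','lamp'):
            for d in spotter.trace(q,c)[:2]: ys,xs=np.nonzero(d['region']);print(q,d['conf'],d['box'],xs.mean(),ys.mean())
print(env.state()['time_s'])
E
python3 chk.py scene wrist; ls pics
```

```text
time_s: 6.68
ee_pos: [511.2, 156.4, 314.0]
ee_rot: [155.4, -25.7, 104.2]
force: [0.1, 0.5, -1.6]
gripper_width: 29.9
time_s: 6.92
ee_pos: [512.4, 154.8, 315.1]
ee_rot: [155.4, -25.5, 104.2]
force: [-0.2, 1.1, -1.2]
gripper_width: 29.9
6.925 [512.4 154.8 315.1] [-0.24530601  1.14402204 -1.24882459] 29.94325373758576
angle nan rot left [ 0.01265331 -0.02508785 -0.0100036 ]
spot-face (mm) [-20.1 -28.7  47.7] shift left units [ 0.79  1.14 -1.92]
scene [[403.4 147.3]] [[419.2 167.6]] [[385.4 123.6]]
bracket 0.72 [409.5, 155.8, 21.1, 25.5] 419.1931818181818 167.4943181818182
bracket 0.54 [345.3, 272.4, 24.1, 21.2] 356.8991416309013 281.0
lamp 0.9 [364.1, 105.9, 42.2, 44.0] 387.2772585669782 128.2663551401869
top [[181.4 245.8]] [[171.4 236.6]] [[193.6 256.1]]
wrist [[322.9 234.2]] [[324.8 216.3]] [[322.7 269. ]]
bracket 0.81 [293.1, 183.5, 64.8, 49.3] 323.88797169811323 212.69103773584905
lamp 0.85 [281.6, 228.0, 89.6, 137.7] 324.6631868131868 293.8541208791209
7.275
chk_scene_69.png
chk_wrist_69.png
scc.png
scene0.png
top0.png
topc.png
w1.png
w1z.pngchk.py:5: RuntimeWarning: invalid value encountered in arccos
  print('angle',np.degrees(np.arccos(z@n)),'rot left',Ro.align_vectors([n],[z])[0].as_rotvec(degrees=True)/5)
```

```bash
python3 - <<'E'
import cv2,numpy as np
a=cv2.imread('pics/chk_scene_69.png')[95:215,340:460];b=cv2.imread('pics/chk_wrist_69.png')
a=cv2.resize(a,(480,480),interpolation=cv2.INTER_CUBIC);b=cv2.resize(b[160:400,230:430],(400,480))
cv2.imwrite('pics/c1.png',np.hstack([a,b])[:, :800])
E
```

```text
(no output)
```

View pics/c1.png

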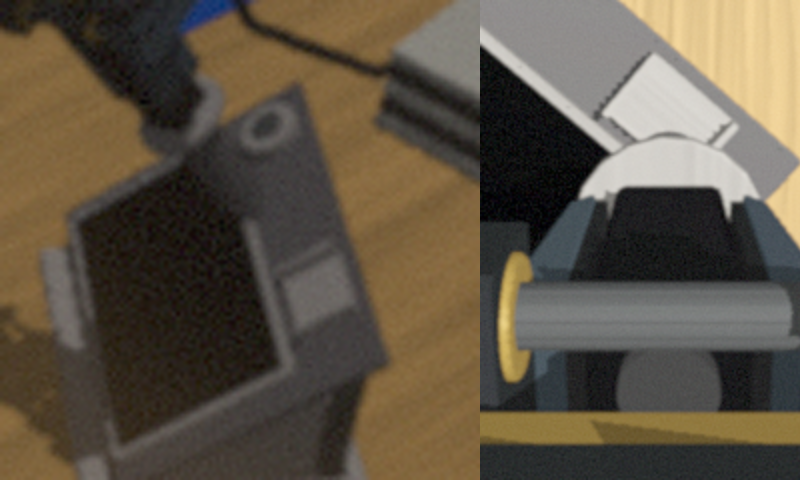

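Both views agree with the prediction: the lamp mask ends at (406,150) and the predicted nose is at (403,147). The bracket is at (419,167) in the scene view and (325,216) in the wrist view. I'll move in along the normal.

```bash
python3 -m jog '0 0 0 0.2 0.28 -0.48 0.2; 0 0 0 0.4 0.57 -0.96 0.2; 0 0 0 0.58 0.85 -1.42 0.2; 0 0 0 0.7 1.03 -1.74 0.2; 0 0 0 0.77 1.13 -1.9 0.2'
python3 -m jog '0 0 0 0 0 0 0.2; 0 0 0 0 0 0 0.2; 0 0 0 0 0 0 0.2; 0 0 0 0 0 0 0.2'
python3 chk.py scene top
```

```text
time_s: 7.9
ee_pos: [532.7, 183.3, 268.1]
ee_rot: [155.3, -25.6, 104.2]
force: [-0.0, -0.3, -2.2]
gripper_width: 29.6
time_s: 8.4
ee_pos: [532.8, 182.7, 269.3]
ee_rot: [155.2, -25.5, 104.2]
force: [0.6, -0.1, -1.0]
gripper_width: 29.6
8.4 [532.8 182.7 269.3] [ 0.57614836 -0.13617737 -0.98789847] 29.645614229058324
angle nan rot left [0.00074593 0.00830753 0.005178  ]
spot-face (mm) [ 0.7 -0.8  2.1] shift left units [-0.02  0.03 -0.08]
scene [[414.3 160.7]] [[419.2 167.6]] [[397.4 138.4]]
lamp 0.72 [376.3, 122.9, 44.9, 40.2] 400.3868243243243 143.4966216216216
top [[174.7 238.8]] [[171.4 236.6]] [[185.8 248.2]]
lamp 0.76 [168.7, 233.0, 20.5, 25.5] 175.71875 246.1875
wrist [[325.5 235. ]] [[323.9 227.6]] [[326.  270.3]]
8.75chk.py:5: RuntimeWarning: invalid value encountered in arccos
  print('angle',np.degrees(np.arccos(z@n)),'rot left',Ro.align_vectors([n],[z])[0].as_rotvec(degrees=True)/5)
```

```bash
python3 - <<'E'
import cv2,numpy as np
a=cv2.imread('pics/chk_scene_84.png')[100:200,360:460];b=cv2.imread('pics/chk_top_84.png')[190:290,130:230]
f=lambda i:np.clip(cv2.resize(i,(400,400),interpolation=cv2.INTER_CUBIC)*1.6,0,255)
cv2.imwrite('pics/c2.png',np.hstack([f(a),f(b)]))
E
```

```text
[ WARN:0@0.066] global loadsave.cpp:1063 imwrite_ Unsupported depth image for selected encoder is fallbacked to CV_8U.
```

View pics/c2.png

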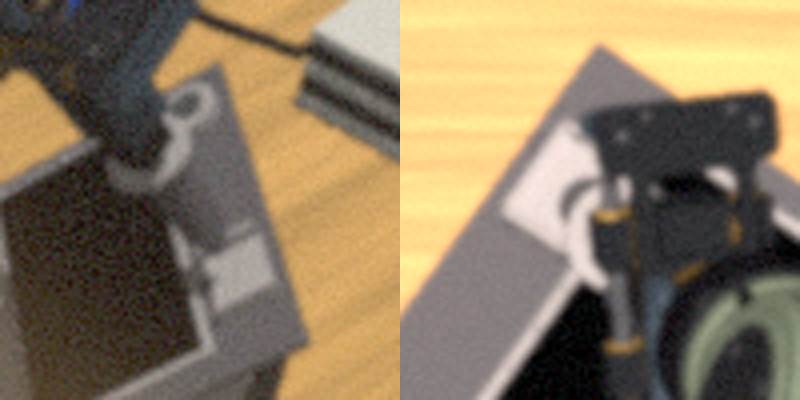

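The nose shows at (414.5,161) against a predicted (414.3,160.7), so it is aimed at the bracket's middle. I'll hold here.

```bash
for i in 1 2 3; do python3 -m jog '0 0 0 0 0 0 0.2; 0 0 0 0 0 0 0.2; 0 0 0 0 0 0 0.2; 0 0 0 0 0 0 0.2; 0 0 0 0 0 0 0.2'; done
```

```text
time_s: 9.38
ee_pos: [532.7, 182.8, 269.0]
ee_rot: [155.2, -25.5, 104.2]
force: [0.4, 0.4, -1.7]
gripper_width: 29.7
time_s: 10.0
ee_pos: [532.7, 182.8, 269.0]
ee_rot: [155.2, -25.5, 104.2]
force: [0.5, 0.2, -2.0]
gripper_width: 30.1
time_s: 10.62
ee_pos: [532.7, 182.8, 269.0]
ee_rot: [155.2, -25.5, 104.2]
force: [-0.6, 0.7, -2.5]
gripper_width: 29.7
```

```bash
python3 -m jog '0 0 0 -0.15 -0.2 0.4 0.2; 0 0 0 -0.3 -0.45 0.8 0.2; 0 0 0 -0.5 -0.75 1.3 0.2; 0 0 0 -0.7 -1.03 1.74 0.2; 0 0 0 -0.77 -1.13 1.9 0.2'
python3 -m jog '-0.7 0.45 0 0.08 -1.6 0 0.2; -1.4 0.9 0 0.16 -3.2 0 0.2; -2.1 1.35 0 0.25 -4.8 0 0.2; -2.8 1.8 0 0.35 -6.4 0 0.2; -3.53 2.27 0 0.49 -8.06 0 0.2'
python3 -m jog '-0.6 0.4 0 0.08 -1.6 0 0.2; -1.2 0.75 0 0.16 -3.2 0 0.2; -1.8 1.15 0 0.25 -4.8 0 0.2; -2.2 1.4 0 0.35 -6.2 0 0.2; -2.36 1.51 0 0.42 -7 0 0.2'
python3 -m jog '0 0 0 0 0 0 0.2; 0 0 0 0 0 0 0.2; 0 0 0 0 0 0 0.2'
python3 - <<'E'
from h import *
s=env.state();z=np.array(s['ee_pos']);print(z,s['ee_rot'])
o=z-[0,0,31.4];top=grab_frame('top');save('b_top',top);save('b_sc',grab_frame('scene'))
for d in spotter.trace('lamp','scene')[:1]+spotter.trace('lamp','top')[:1]: print(d['conf'],d['box'])
for c in('scene','top'): print(c,proj(c,[o-[0,0,95],o,o+[0,0,3]]).round(1).tolist())
E
```

```text
time_s: 11.25
ee_pos: [513.5, 153.9, 317.9]
ee_rot: [155.1, -25.5, 104.3]
force: [-0.9, -0.3, -2.2]
gripper_width: 29.8
time_s: 11.88
ee_pos: [525.7, -48.3, 316.7]
ee_rot: [170.8, -10.4, 99.4]
force: [0.2, -0.1, -2.1]
gripper_width: 29.9
time_s: 12.5
ee_pos: [536.5, -222.9, 316.1]
ee_rot: [-180.0, -0.0, 98.5]
force: [0.4, -0.2, -1.7]
gripper_width: 29.8
time_s: 12.88
ee_pos: [536.0, -221.0, 316.8]
ee_rot: [180.0, -0.0, 98.6]
force: [-0.3, -0.4, -2.7]
gripper_width: 30.3
[ 536.03334911 -221.00767312  316.77848503] [ 1.79964649e+02 -2.94969130e-02  9.85888714e+01]
0.75 [234.6, 177.4, 28.6, 57.2]
scene [[253.5, 230.1], [248.7, 201.4], [248.5, 200.4]]
top [[398.6, 259.0], [405.4, 253.1], [405.6, 252.9]]
```

```bash
python3 -m jog '0 0 0 0 -0.04 -1 0.2; 0 0 0 0 -0.04 -2 0.2; 0 0 0 0 -0.04 -3 0.2; 0 0 0 0 -0.04 -4 0.2; 0 0 0 0 -0.04 -4.8 0.2'
python3 -m jog '0 0 0 0 0 -0.4 0.2; 0 0 0 0 0 -0.8 0.2; 0 0 0 0 0 -1.2 0.2; 0 0 0 0 0 -1.5 0.2; 0 0 0 0 0 -1.7 0.2'
python3 -m jog '0 0 0 0 0 -0.04 0.2; 0 0 0 0 0 -0.06 0.2; 0 0 0 0 0 -0.06 0.2; 0 0 0 0 0 -0.06 0.2'
```

```text
time_s: 13.7
ee_pos: [535.9, -222.6, 195.5]
ee_rot: [-180.0, -0.0, 98.6]
force: [0.3, -0.7, -2.8]
gripper_width: 29.7
time_s: 14.32
ee_pos: [536.2, -223.0, 153.7]
ee_rot: [180.0, 0.0, 98.5]
force: [-0.9, -0.9, -2.2]
gripper_width: 29.7
time_s: 14.82
ee_pos: [536.3, -223.0, 152.7]
ee_rot: [180.0, 0.0, 98.5]
force: [-0.1, 0.0, -2.2]
gripper_width: 29.8
```

```bash
python3 -m jog '0 0 0 0 0.04 -0.03 0.2; 0 0 0 0 0.04 -0.05 0.2; 0 0 0 0 0.04 -0.05 0.2;0 0 0 0 0.04 -0.05 0.2' 
python3 -m jog '0 0 0 0 0 0 0.5; 0 0 0 0 0 0 0.8; 0 0 0 0 0 0 1; 0 0 0 0 0 0 1; 0 0 0 0 0 0 1'
python3 -m jog '0 0 0 0 0 0 1; 0 0 0 0 0 0 1; 0 0 0 0 0 0 1'
```

```text
time_s: 15.32
ee_pos: [536.2, -221.8, 151.4]
ee_rot: [180.0, -0.0, 98.5]
force: [-0.6, 0.9, 0.3]
gripper_width: 29.6
time_s: 15.95
ee_pos: [536.2, -222.0, 151.2]
ee_rot: [180.0, 0.0, 98.5]
force: [0.2, -1.2, 0.0]
gripper_width: 77.1
time_s: 16.32
ee_pos: [536.2, -222.0, 151.2]
ee_rot: [180.0, -0.0, 98.5]
force: [-0.1, 0.3, -0.0]
gripper_width: 91.2
```

```bash
python3 -m jog '0 0 0 0 0 1 1; 0 0 0 0 0 2.5 1; 0 0 0 0 0 4.5 1; 0 0 0 -0.8 0 6.5 1; 0 0 0 -0.8 0.15 8 1'
python3 -m jog '0 0 0 -1 2 0.5 1; 0 0 0 -2 4 0.5 1; 0 0 0 -3 6 0.5 1; 0 0 0 -3 7 0.5 1; 0 0 0 -3 7 0.5 1'
python3 - <<'E'
from h import *
import numpy as np
o=[]
for c in('top','scene'):
    im=grab_frame(c)
    for q in('lamp','bottle','thumbscrew','tray'):
        for d in spotter.trace(q,c)[:1]: ys,xs=np.nonzero(d['region']);print(c,q,round(d['conf'],2),np.round(d['box']),xs.mean().round(1),ys.mean().round(1))
    x,y=(340,200) if c=='top' else (205,200)
    o.append(cv2.resize(im[y:y+120,x:x+120],(400,400),interpolation=cv2.INTER_CUBIC))
save('end',np.hstack(o))
E
```

```text
time_s: 16.95
ee_pos: [515.5, -218.4, 354.1]
ee_rot: [179.9, 0.1, 98.5]
force: [0.5, 0.6, 0.2]
gripper_width: 91.3
time_s: 17.58
ee_pos: [440.8, -42.1, 364.2]
ee_rot: [179.9, 0.0, 98.7]
force: [-0.2, -0.8, 0.3]
gripper_width: 90.7
top lamp 0.79 [379. 250.  29.  27.] 395.2 262.2
top bottle 0.59 [395. 161.  35.  40.] 414.7 179.8
top thumbscrew 0.89 [303. 183.  30.  23.] 317.4 194.3
top tray 0.74 [474. 294.  71.  54.] 508.5 319.0
scene lamp 0.72 [244. 221.  26.  37.] 255.0 240.8
scene bottle 0.77 [273. 308.  31.  54.] 287.9 335.4
scene thumbscrew 0.73 [345. 272.  23.  23.] 357.3 281.3
scene tray 0.57 [100. 270.  83.  65.] 139.2 301.5
```

View pics/end.png

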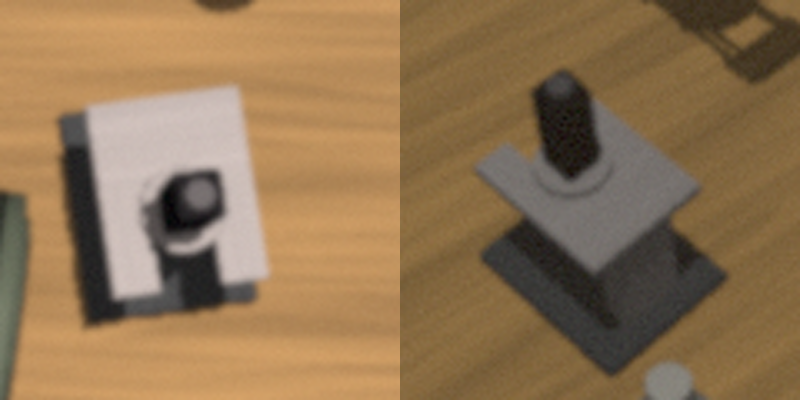

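The lamp hangs upright in the fork, within 1 px of its starting position in both views: (395,262) top and (255,241) scene. The bystanders have not moved.

```bash
python3 -c "
from workcell import env
env.job_done();print(env.state()['time_s'])"
```

```text
the job is handed in; nothing more can be done
the job is handed in; nothing more can be done
```

I took the lamp from the fork, aimed it at the middle of the bracket's base and held it there about 2.5 s. I then hung it back in the fork, let go, and handed the job in at about 18 s of robot time. The hand-in reported no verdict.

- **Aim:** by the measured tool pose and fitted panel pose, lamp_spot was about 2.5 mm from bracket_face. The lamp's axis was within 1° of the panel's normal. The nose also showed in the scene camera where predicted, to within 1 px.
- **Return:** the lamp hangs upright, within about 1 px of its starting position in both the top and scene views. The gripper is open and well clear.
- **Bystanders:** the bottle, thumbscrew and tray centres moved less than 1 px in both views.
- **Panel contact:** the tool force readings stayed within about 3 N throughout, mostly the lamp's own weight. I saw no sign of touching the panel, but readings that size cannot rule out a contact just over 1 N.
- **Failed or disagreed:** one low panel corner fitted 7.6 px off, probably because I picked it wrongly; the fit gave it little weight. The lamp was not found by the network in one top view while it was held, so that check rests on the tool pose and the scene camera.

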